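# Turn a mould's keyed collar to its pin and press it home

### The arm

A 7-joint arm with a two-finger parallel gripper is mounted at the origin on the work surface. World frame = base frame: x ahead of the robot, y to its left, z up, the work surface at z = 0. Lengths are in mm, angles in rad, forces in N, time in s.
With the tool pointing down it reaches from about 425 to 950 mm from the base axis. Payload 4.7 kg.
Tool frame: the origin (TCP) lies where the fingers leave the gripper's body, on its centre line; the fingertips stand 73 mm ahead of it and the grasp point (between the pads) lies 54 mm ahead of it; z points along the fingers, y is the line along which they close (so a half turn about z gives the same grasp; the last joint's range is limited). The gripper opens to 85 mm and grips with 20 to 120 N. Pads are 22 mm wide; open, the fingers measure 114 mm over their backs; the gripper's body (76 mm by 85 mm) begins 54 mm behind the grasp point. The pads swing forward as they close: fully open they stand 13 mm farther back than shut.
Start: joints at [-1.201, 0.469, -0.049, 1.532, 0.024, 1.141, -0.082], TCP at [262.074, 622.06, 303.935] pointing down, gripper open.
Joint ranges: [-2.59, 2.59], [-0.33, 1.99], [-1.39, 1.29], [0.1, 2.45], [-1.04, 4.18], [0.21, 1.99], [-2.66, 2.66]. Speed limits (rad/s): [2.57, 2.57, 3.14, 3.14, 3.14, 3.14, 3.14].

### API

Orientations are given as a unit quaternion [x, y, z, w].
In Python, from workcell import observe, grab_frame, finish_job, regions_of, mark_of gives the robot as it stands. The module is installed in compiled form; this text tells all that it offers.
- The arm moves only by the tool servo_tool, never from a script. Its argument "rows" is text: rows parted by semicolons, each of 4 numbers parted by spaces: the shift along the tool's x, y, z in m, then the turn about the tool's z in rad. In form: x y z spin; .... A call has 1 to 12 rows; each row shifts and turns the commanded pose from where the row before left it, along the tool's axes as they then stand; what a row does not reach is not made up. A row lasts 1/8 s, in which the tool goes at most 62.5 mm and 10.7 degrees, less where a joint would pass 70% of its speed; a pose out of reach is approached as far as the arm can. A call with a gripper value outside its range is refused whole. "hand" is the opening, from 0 (shut) to 1 (fully open), set as the call begins (left out, the last holds). The fingers move at their own pace and stop on an object; "newtons" is the grip in N (left out, the last holds). Time passes only in rows, so rows that do not move let the fingers close. It gives the time, the measured TCP pose, the force, the opening and the grip force at its end, in the units of the state.
- observe(): the state, without advancing time (a new reading comes with each control period).
- grab_frame(name): name is "side" or "top" or "wrist"; returns a dict with "img" (384x512x3 uint8, red, green, blue), "range_z" (384x512 float32, mm along the optical axis (not along the pixel's ray), 0 where there is no reading), "fx", "fy", "cx", "cy" (pixels), "view" (4x4, takes a point from world to camera coordinates); the wrist camera has in their place "mount" (4x4, takes a point from camera to tool coordinates, whose origin is the TCP and whose axes are the flange's). Camera axes: x right, y up, looking along -z (the intrinsics and any distortion apply to the point x, -y, -z); pixel columns grow to the right and rows downward; lengths in mm; the calibration is good to about 2 mm. The wrist camera is an equidistant fisheye: a pixel r from the principal point sees the ray r / f radians off the axis. A picture is of the moment at which its call begins: read the wrist's pose just before it.
- finish_job(): hands the job in; it is judged then, once.
Trained networks look in a picture, given as the dict that the camera call returned (one of the last four; its "shot" number tells which), for a name from the list of things; names that differ only in an ending like _2 or _b are one class to them, and where a whole thing is asked for, a point or a joint stands for the part that bears it (a point fixed in the world has none). Each returns a list of dicts, best first, with "p" (0 to 1); they miss things now and then, are a little off and sometimes report something else, mostly with a low value. They report only what shows in the picture. A call takes as long as a camera call.
- regions_of(query, picture): "region" (384x512 bool, what is visible of it).
- mark_of(query, picture): "position" ([x, y, z] in mm, in world coordinates, good to about 4 mm: a listed point, or the origin of a listed thing).
The state is a dict: "t": time; "qpos": joint angles; "joint_velocities": joint speeds; "joint_efforts": joint torques, N m; "tool_pos": TCP position; "orientation": TCP orientation; "contact_force": force on the tool from outside, world axes, zero at the start; "ft_torque": the same for the moment, N m; "width": finger opening in mm; "grasp_force": force on a finger pad.
Only numpy, scipy, OpenCV 4.12 (cv2) and the standard library are available. Lean on these libraries where they do the work, as an engineer would, in place of code of your own. Each camera call takes 0.05 s, during which the arm holds its last target. There are 200 camera calls.

### The job

Two plaster casting moulds stand on turntables; on one of them the collar still rides high on the mould's lip. With a fingertip, push that collar's lug round until the notch in its edge is over the brass key, then press the collar gently down until it sits fully home and flush with the lip, and take the hand away. Do not take the lug between the fingers, do not lift or force the collar (plaster chips), and leave the finished mould and everything else on the table where it is.

Things in the scene. Friction and masses are not known exactly. Their poses are not given: they have to be found in the camera images.
- mould: The mould to finish, fixed, its turntable locked. Origin: on the table, on its axis; x axis towards the key. Turntable 170 mm across, 50 mm tall; on it a white plaster cone, 124 mm across below, 160 mm at its flat top face 140 mm above the table. A central lip (68 mm across, 52 mm hole) rises 25 mm from that face, to 165 mm
- key (a point): Centre of the top of the brass key, a block standing on the mould's top face 65 mm from its axis: 18 mm long radially (56 to 74 mm from the axis), 8 mm wide, 10 mm tall (top 150 mm above the table). Its outer end shows past the collar's edge from above
- collar: Off-white ring round this mould's lip: 132 mm across, 72 mm bore, 25 mm thick. Origin: centre of its underside; x axis towards the notch, lug opposite; z up. It turns about the mould's axis and slides down along it; a snug fit keeps it where it is left. Underside and top are 152 and 177 mm above the table when raised, 140 and 165 mm (flush with the lip) when home
- notch (a point): Mid-point of the notch, at the level of the collar's top, 60 mm from the axis. The notch is a straight slot through the collar's full thickness, open at the outer edge, 14 mm wide, reaching in to 52 mm from the axis; 3 mm play each side of the key
- lug (a point): Centre of the top of the collar's lug, a round upright stud 18 mm across and 22 mm tall on the collar's top face, 51 mm from the axis, straight across from the notch (199 mm above the table while raised)
- collar_turn (a joint): Turn of the collar about the vertical axis, rad, anticlockwise from above positive; 0 (or 6.283) when the notch is over the key. No stops either way; takes about 2 N at the lug and stays where left
- collar_press (a joint): How far the collar is pressed down from its raised start, m: 0 raised, 0.012 fully home; negative when lifted. Takes about 6 N and stays where left. It goes home only with the notch over the key; elsewhere the key stops it 2 mm down
- mould2: The finished neighbour, a like mould on a like turntable whose collar is already home (its lug 187 mm above the table). Fixed all round. Origin on the table under its axis. Do not press on it
- plug: Bystander, loose: plaster plug, 60 mm across, 55 mm tall, origin under its centre
- jar: Bystander, loose: amber glass jar, 60 mm across, 85 mm tall, origin under its centre
- spare_ring: Bystander, loose: plain plaster ring, 130 mm across, 28 mm thick, lying flat, origin under its centre
- core: Bystander, loose: plaster cone, 100 mm across, 100 mm tall, origin under its centre
- tumbler: Bystander, loose: dark brown cup, 72 mm across, 85 mm tall, origin under its centre
- brush: Bystander, loose: wooden brush lying on the table along its own x axis
- scraper: Bystander, loose: spatula-like scraper lying on the table along its own x axis

How it is judged:
By the outcome, as a careful person would: the job done as asked, in the order asked, and still so for the second after the job is handed in, with the robot touching nothing.
It also fails if it takes over 51 s, if anything falls off the work surface, if the arm or the gripper's body presses on something with over 40 N, if the wrist force passes 120 N, or if a joint passes its speed limit or range.

## Working session

There is one attempt and no reset: what is moved stays moved. The work goes in short steps, Python scripts to look and compute and a tool call to move; the robot and the scene stay as the last step left them, time stands still between calls to the robot, and variables do not carry over. Pictures are saved under pics/ and viewed, at most 10 in all, crops included, and the job is handed in when it is done.

Besides the shell and the picture viewer there is one more tool, called after "Emit:" by a JSON object that holds its "op" and its "data". servo_tool: Moves the arm, as the interface text tells. Its arguments: {"type":"object","properties":{"rows":{"type":"string"},"hand":{"type":"number"},"newtons":{"type":"number"}},"required":["rows"]}

```bash
mkdir -p pics
python3 - <<'E'
from workcell import *
import cv2,numpy as np
s=observe();print({k:np.round(v,3).tolist() for k,v in s.items()})
fs=[]
for n in("top","side"):
    f=grab_frame(n);fs.append(f['img'])
    for q in("mould","mould2","key","collar","notch","lug"):
        print(n,q,[(round(m['p'],2),np.round(m['position']).tolist()) for m in mark_of(q,f)[:3]])
cv2.imwrite("pics/a.png",cv2.resize(np.vstack(fs),(400*2,600*2))[::2,::2][:,:,::-1] if 0 else cv2.resize(np.hstack(fs),(800,300))[:,:,::-1])
cv2.imwrite("pics/top.png",cv2.resize(fs[0],(800,600))[:,:,::-1])
cv2.imwrite("pics/side.png",fs[1][:,:,::-1])
E
```

```text
{'t': 0.0, 'qpos': [-1.201, 0.469, -0.049, 1.534, 0.024, 1.141, -0.082], 'joint_velocities': [0.002, 0.0, -0.001, -0.001, -0.0, 0.001, 0.0], 'joint_efforts': [-0.002, -51.031, -0.047, -23.771, 0.011, 0.007, -0.0], 'tool_pos': [261.93, 621.629, 302.84], 'orientation': [0.198, 0.98, -0.001, -0.0], 'contact_force': [0.071, -0.085, 0.344], 'ft_torque': [-0.028, -0.037, 0.038], 'grasp_force': 0.0, 'width': 85.075}
top mould [(0.87, [591.0, -163.0, -2.0]), (0.6, [590.0, 192.0, -6.0])]
top mould2 [(0.87, [591.0, -163.0, -2.0]), (0.6, [590.0, 192.0, -6.0])]
top key [(0.77, [533.0, -192.0, 154.0])]
top collar [(0.98, [592.0, -166.0, 151.0])]
top notch [(0.72, [598.0, -106.0, 173.0])]
top lug [(0.69, [588.0, -217.0, 201.0]), (0.57, [775.0, -164.0, -1.0])]
side mould [(0.88, [591.0, 194.0, -0.0]), (0.72, [588.0, -163.0, 3.0])]
side mould2 [(0.88, [591.0, 194.0, -0.0]), (0.72, [588.0, -163.0, 3.0])]
side key [(0.73, [531.0, -192.0, 148.0])]
side collar [(0.89, [596.0, -168.0, 152.0])]
side notch [(0.71, [591.0, -103.0, 181.0]), (0.44, [546.0, -424.0, 2.0])]
side lug [(0.73, [592.0, -170.0, 152.0]), (0.72, [588.0, -211.0, 200.0])]
```

View pics/top.png

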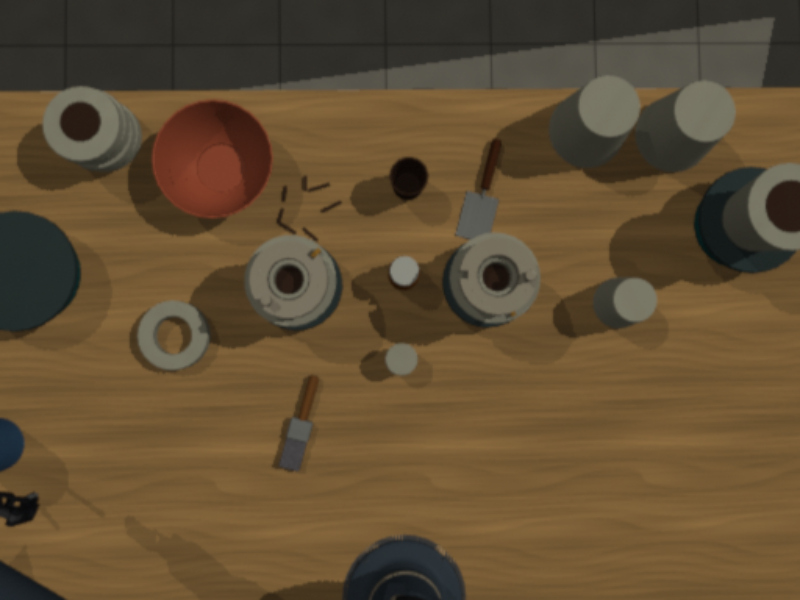

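View pics/side.png

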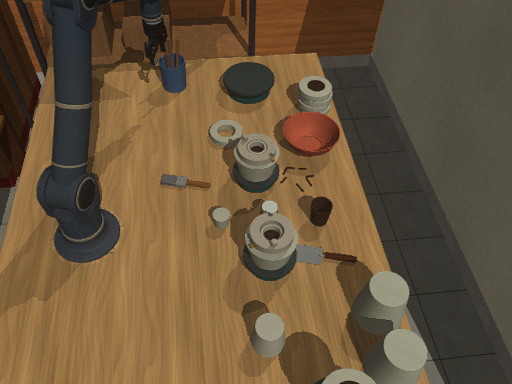

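The raised collar is on the right-hand mould (top view, centre about (491,280)). Its notch is at about (463,272), its lug at (530,278) and the key at about (500,323). I'll hover over it and take a close look.

Emit:
{"op": "servo_tool", "data": {"rows": "-0.03 -0.03 -0.005 0;-0.03 -0.03 -0.005 0;-0.03 -0.03 -0.005 0;-0.03 -0.03 -0.005 0;-0.03 -0.03 -0.005 0;-0.03 -0.03 -0.005 0;-0.03 -0.03 -0.005 0;-0.03 -0.03 -0.005 0;-0.03 -0.03 -0.005 0;-0.03 -0.03 -0.005 0"}}

```text
t: 1.95
tool_pos: [422.5, 227.7, 354.4]
orientation: [0.198, 0.98, 0.0, 0.0]
contact_force: [0.4, 0.6, -0.1]
width: 85.2
grasp_force: 0.0
```

Emit:
{"op": "servo_tool", "data": {"rows": "-0.03 -0.03 0 0;-0.03 -0.03 0 0;-0.03 -0.03 0 0;-0.03 -0.03 0 0;-0.03 -0.03 0 0;-0.03 -0.03 0 0;-0.03 -0.03 0 0;-0.03 -0.03 0 0;-0.03 -0.03 0 0;-0.03 -0.03 0 0;0 0 0 0;0 0 0 0"}}

```text
t: 3.45
tool_pos: [581.9, -163.2, 353.7]
orientation: [0.198, 0.98, 0.0, -0.0]
contact_force: [0.2, -0.3, -0.5]
width: 85.5
grasp_force: 0.0
```

```bash
cat > h.py <<'E'
from workcell import *
import cv2,numpy as np
def look(views,names,save=None):
    for n in views:
        f=grab_frame(n)
        for q in names:
            print(n,q,[(round(m['p'],2),np.round(m['position'],1).tolist()) for m in mark_of(q,f)[:2]])
    if save: cv2.imwrite(save,f['img'][:,:,::-1])
    return f
E
python3 - <<'E'
from h import *
s=observe();print({k:np.round(s[k],3).tolist() for k in('t','qpos','tool_pos','orientation','contact_force')})
f=look(("top","side","wrist"),("collar","key","notch","lug","mould"),"pics/w1.png")
print(np.round(f['mount'],2).tolist(),f['fx'],f['cx'],f['cy'])
E
```

```text
{'t': 3.45, 'qpos': [-0.135, 0.328, 0.444, 1.667, -0.151, 1.182, 1.518], 'tool_pos': [581.946, -163.168, 353.668], 'orientation': [0.198, 0.98, 0.0, -0.0], 'contact_force': [0.181, -0.28, -0.522]}
top collar [(0.81, [593.2, -163.4, 150.7])]
top key [(0.97, [533.8, -192.0, 152.8])]
top notch [(0.95, [595.8, -103.8, 175.0])]
top lug []
top mould [(0.81, [588.8, 193.5, -7.0]), (0.58, [589.0, -165.2, -1.6])]
side collar [(0.74, [593.6, -167.7, 149.4])]
side key [(0.59, [529.8, -187.0, 149.7]), (0.46, [590.4, -102.0, 179.4])]
side notch [(0.62, [590.5, -105.1, 179.8])]
side lug [(0.55, [591.4, -214.4, 203.2])]
side mould [(0.77, [587.7, -163.7, 1.4]), (0.61, [588.4, 193.0, 1.1])]
wrist collar [(0.4, [610.3, -6.2, -1.4])]
wrist key [(0.76, [530.4, -187.0, 152.3])]
wrist notch [(0.68, [595.5, -104.5, 178.0])]
wrist lug [(0.7, [587.7, -218.5, 197.2])]
wrist mould [(0.89, [590.8, 186.8, 1.2]), (0.66, [590.2, -161.2, -2.9])]
[[-0.0, 0.95, 0.3, 75.85], [1.0, 0.0, -0.0, 0.59], [-0.0, 0.3, -0.95, -71.34], [0.0, 0.0, 0.0, 1.0]] 297.3186396354542 256.77191098143805 191.88950324605966
```

View pics/w1.png

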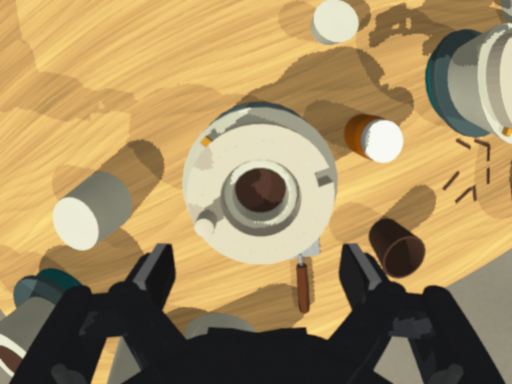

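The close view agrees: lug at (208,222), notch at (323,179), key at (207,141). The collar has to turn about +116° anticlockwise. I'll shut the hand, spin it, and place the fingertip behind the lug.

Emit:
{"op": "servo_tool", "data": {"rows": "0 0 0 0.175;0 0 0 0.175;0 0 0 0.175;0 0 0 0.175;0 0 0 0.175;0 0 0 0.175;0 0 0 0.175;0 0 0 0.175;0 0 0 0.175;0 0 0 0.175;0 0 0 0.175;0 0 0 0.175", "hand": 0, "newtons": 30}}

```text
t: 5.85
tool_pos: [582.0, -163.8, 353.9]
orientation: [0.95, 0.313, 0.0, -0.0]
contact_force: [-0.3, -0.4, 0.1]
width: 0.2
grasp_force: 0.0
```

Emit:
{"op": "servo_tool", "data": {"rows": "0 0 0 0.175;0 0 0 0.175;0 0 0 0.175;0 0 0 0.175;-0.011 0.026 0 0;-0.011 0.026 0 0;0 0 0.025 0;0 0 0.025 0;0 0 0 0;0 0 0 0"}}

```text
t: 7.1
tool_pos: [557.5, -214.8, 304.8]
orientation: [1.0, -0.029, 0.001, 0.0]
contact_force: [0.1, 0.8, 0.0]
width: 0.1
grasp_force: 0.0
```

Run:
```python
from h import *
s=observe();print({k:np.round(s[k],3).tolist() for k in('t','qpos','tool_pos','orientation','contact_force','width')})
look(("top","wrist"),("key","notch","lug"),"pics/w2.png")
```

```text
{'t': 7.1, 'qpos': [-0.435, 0.504, 1.04, 1.766, -0.475, 1.148, -0.875], 'tool_pos': [557.489, -214.816, 304.782], 'orientation': [1.0, -0.029, 0.001, 0.0], 'contact_force': [0.128, 0.825, 0.049], 'width': 0.111}
top key [(0.88, [530.3, -191.6, 151.3])]
top notch [(0.68, [593.2, -105.8, 173.3]), (0.28, [530.3, -189.9, 151.0])]
top lug [(0.55, [585.3, -216.4, 200.1])]
wrist key [(0.82, [534.3, -189.4, 153.4]), (0.2, [610.7, -5.9, -1.2])]
wrist notch [(0.97, [595.6, -101.4, 176.1]), (0.6, [611.7, -8.1, 2.6])]
wrist lug [(0.62, [584.1, -216.6, 198.6])]
```

View pics/w2.png

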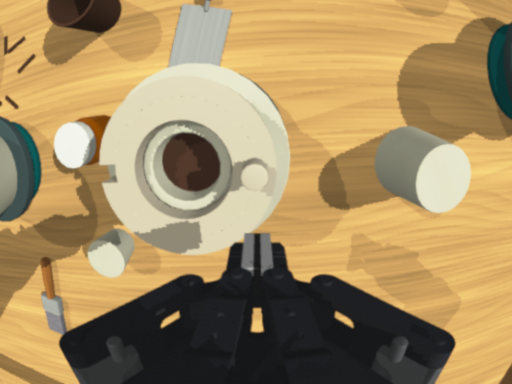

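The view shows the fingertip at about (258,240), on the near side of the lug at (255,178), and the way down is clear. I'll lower it, make contact and start the arc.

Emit:
{"op": "servo_tool", "data": {"rows": "0 0 0.024 0;0 0 0.024 0;0 0 0 0;0.0055 0 0 0;0.0055 0 0 0;0 0 0 0"}}

```text
t: 8.25
tool_pos: [568.9, -215.3, 256.5]
orientation: [1.0, -0.028, 0.001, 0.0]
contact_force: [0.7, -0.4, -0.9]
width: -0.2
grasp_force: 0.0
```

Emit:
{"op": "servo_tool", "data": {"rows": "0.0052 0.00175 0 -0.1;0.0052 0.00175 0 -0.1;0.0052 0.00175 0 -0.1;0.0052 0.00175 0 -0.1;0.0052 0.00175 0 -0.1;0.0052 0.00175 0 -0.1"}}

```text
t: 9.0
tool_pos: [599.7, -219.6, 256.0]
orientation: [0.963, 0.269, -0.001, -0.0]
contact_force: [-1.4, 0.6, -0.0]
width: -0.0
grasp_force: 0.8
```

Run:
```python
from h import *
s=observe();print({k:np.round(s[k],3).tolist() for k in('t','qpos','tool_pos','orientation','contact_force','width')})
look(("top","wrist"),("key","notch","lug"),"pics/w3.png")
```

```text
{'t': 9.0, 'qpos': [-0.27, 0.558, 0.809, 1.711, -0.451, 1.071, -0.339], 'tool_pos': [599.673, -219.593, 256.001], 'orientation': [0.963, 0.269, -0.001, -0.0], 'contact_force': [-1.354, 0.56, -0.001], 'width': -0.006}
top key [(0.81, [531.6, -191.6, 152.6])]
top notch [(0.64, [560.3, -111.6, 173.8])]
top lug [(0.87, [614.4, -210.0, 202.5])]
wrist key [(0.78, [532.6, -188.7, 154.6]), (0.47, [589.0, 188.2, -0.0])]
wrist notch [(0.86, [560.8, -111.4, 175.9])]
wrist lug [(0.8, [614.6, -210.0, 196.1]), (0.46, [587.2, 185.8, 0.1])]
```

View pics/w3.png

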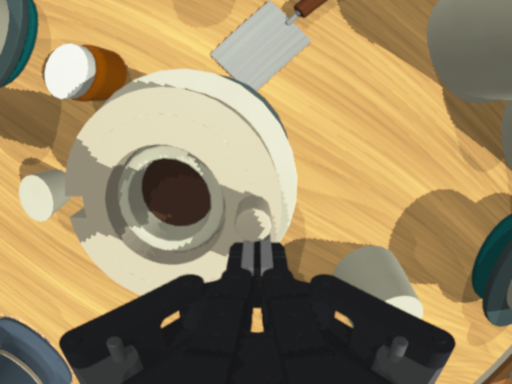

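The push works: the fingertip at (258,245) is touching the lug at (255,220), which has moved 32°, and about 84° remain. I'll carry on with the arc and stop short.

Emit:
{"op": "servo_tool", "data": {"rows": "0.0052 0.00175 0 -0.1;0.0052 0.00175 0 -0.1;0.0052 0.00175 0 -0.1;0.0052 0.00175 0 -0.1;0.0052 0.00175 0 -0.1;0.0052 0.00175 0 -0.1;0.0052 0.00175 0 -0.1"}}

```text
t: 10.28
tool_pos: [632.6, -201.8, 255.9]
orientation: [0.813, 0.583, -0.001, 0.001]
contact_force: [-1.3, -1.8, -0.7]
width: 0.2
grasp_force: 0.9
```

Emit:
{"op": "servo_tool", "data": {"rows": "0.0052 0.00175 0 -0.1;0.0052 0.00175 0 -0.1;0.0052 0.00175 0 -0.1;0.0052 0.00175 0 -0.1;0.0052 0.00175 0 -0.1;0.0052 0.00175 0 -0.1;0 0 0 0"}}

```text
t: 11.15
tool_pos: [645.9, -170.9, 256.0]
orientation: [0.605, 0.796, 0.0, 0.0]
contact_force: [-0.5, 0.9, -0.0]
width: 0.3
grasp_force: 0.1
```

```bash
cat >> h.py <<'E'
def ang(views,save=None):
    f=None
    for n in views:
        f=grab_frame(n); g={}
        for q in("key","notch","lug"):
            m=mark_of(q,f); 
            for k in m:
                if np.hypot(k['position'][0]-590,k['position'][1]+165)<90: g[q]=np.array(k['position']);print(n,q,round(k['p'],2),np.round(g[q],1));break
        if 'notch' in g and 'lug' in g:
            d=g['notch']-g['lug'];print('  notch ang',np.degrees(np.arctan2(d[1],d[0]))%360,'centre',(g['lug']+d*51/111)[:2])
        if 'key' in g:
            print('  key ang',np.degrees(np.arctan2(g['key'][1]+165,g['key'][0]-590.5))%360)
    if save: cv2.imwrite(save,f['img'][:,:,::-1])
    return f
E
python3 - <<'E'
from h import *
s=observe();print({k:np.round(s[k],3).tolist() for k in('t','qpos','tool_pos','orientation','contact_force','width')})
ang(("top","side","wrist"),"pics/w4.png")
E
```

```text
{'t': 11.15, 'qpos': [-0.125, 0.526, 0.466, 1.625, -0.263, 1.052, 0.689], 'tool_pos': [645.855, -170.862, 256.011], 'orientation': [0.605, 0.796, 0.0, 0.0], 'contact_force': [-0.476, 0.937, -0.009], 'width': 0.321}
top lug 0.73 [ 639.3 -152.9  201.1]
side key 0.67 [ 529.9 -190.4  151.9]
side notch 0.96 [ 530.  -178.6  179.4]
side lug 0.64 [ 640.  -148.3  198.8]
  notch ang 195.4004609021772 centre [ 589.45945946 -162.22162162]
  key ang 202.74060043208738
wrist key 0.63 [ 529.5 -192.5  151.6]
wrist notch 0.57 [ 533.1 -175.   176.2]
wrist lug 0.6 [ 634.9 -154.3  196.5]
  notch ang 191.49381484282787 centre [ 588.12702703 -163.81081081]
  key ang 204.26678843253316
```

View pics/w4.png

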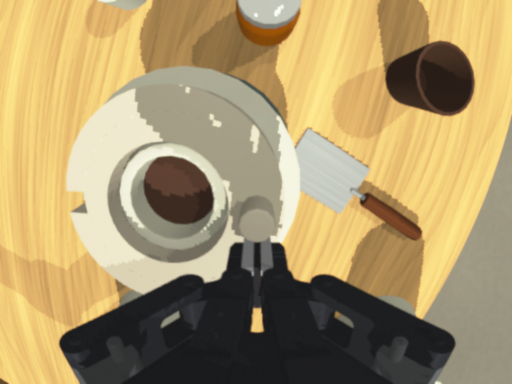

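The notch at (78,210) is now at about 193° and the key at about 203.5°. I'll nudge it a little further, then lift clear for a precise look.

Emit:
{"op": "servo_tool", "data": {"rows": "0.0036 0.0012 0 -0.07;0.0036 0.0012 0 -0.07;0 0 0 0;-0.006 0 0 0;-0.006 0 0 0;0 0 -0.03 0;0 0 -0.03 0;-0.02 0 -0.02 0;-0.02 0 0 0;0 0 0 0"}}

```text
t: 13.0
tool_pos: [666.0, -213.3, 334.4]
orientation: [0.549, 0.836, -0.001, -0.001]
contact_force: [0.1, 0.9, -1.0]
width: 0.5
grasp_force: 0.0
```

Run:
```python
from h import *
s=observe();print({k:np.round(s[k],3).tolist() for k in('t','qpos','tool_pos','orientation','contact_force')})
ang(("top","side"))
f=ang(("wrist",))
im=f['img'];cv2.imwrite("pics/w5.png",cv2.resize(im[80:330,0:330],(792,600),interpolation=cv2.INTER_CUBIC)[:,:,::-1])
```

```text
{'t': 13.0, 'qpos': [-0.049, 0.513, 0.458, 1.452, -0.231, 1.232, 0.843], 'tool_pos': [666.021, -213.299, 334.446], 'orientation': [0.549, 0.836, -0.001, -0.001], 'contact_force': [0.051, 0.853, -0.967]}
top notch 0.95 [ 536.6 -184.4  169.8]
top lug 0.63 [ 637.1 -148.9  201.3]
  notch ang 199.45494395599817 centre [ 590.92432432 -165.21081081]
side key 0.88 [ 529.9 -187.3  150.6]
side notch 0.79 [ 530.7 -187.1  180.9]
side lug 0.76 [ 638.7 -142.9  202.2]
  notch ang 202.2572860811962 centre [ 589.07837838 -163.20810811]
  key ang 200.20294900029992
wrist key 0.86 [ 534.1 -186.4  152. ]
wrist notch 0.96 [ 537.8 -183.7  175.7]
wrist lug 0.93 [ 636.9 -147.6  200.1]
  notch ang 200.0155950122691 centre [ 591.36756757 -164.18648649]
  key ang 200.77837929768398
```

View pics/w5.png

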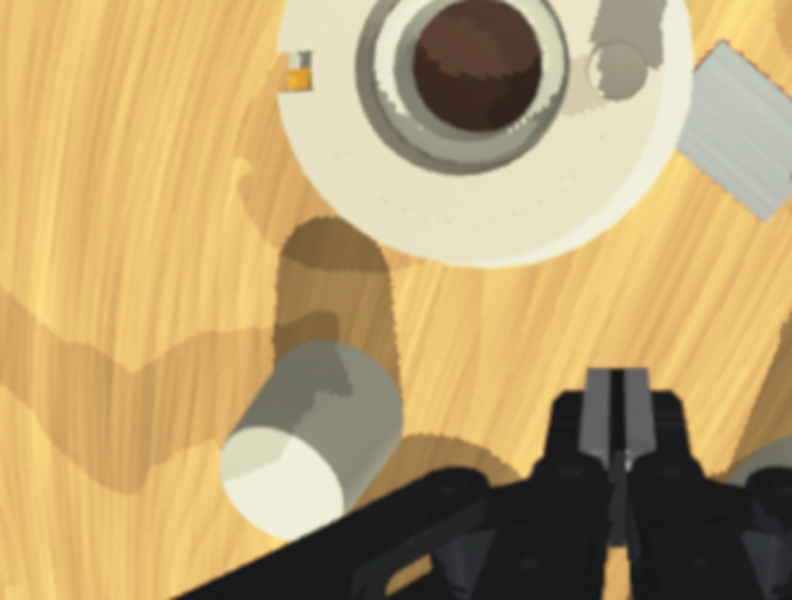

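The notch is at about (300,72) with the brass key showing in its lower part, but the view is oblique. I'll bring the camera right above the notch to measure without parallax.

Emit:
{"op": "servo_tool", "data": {"rows": "0 -0.036 0 0;0 -0.037 0 0;0 -0.037 0 0;0 0 0 0;0 0 0 0"}}

```text
t: 14.22
tool_pos: [566.5, -254.5, 336.2]
orientation: [0.547, 0.837, 0.001, 0.0]
contact_force: [1.0, -0.6, 0.2]
width: 0.0
grasp_force: 0.0
```

```bash
cat >> h.py <<'E'
from scipy.spatial.transform import Rotation as Ro
def cloud():
    s=observe();f=grab_frame("wrist")
    v,u=np.mgrid[:384,:512]; a=(u-f['cx'])/f['fx'];b=(v-f['cy'])/f['fy'];th=np.hypot(a,b)
    k=np.where(th>1e-6,np.tan(th)/np.maximum(th,1e-6),1);z=f['range_z']
    P=np.stack([a*k*z,-b*k*z,-z],-1)
    M=f['mount'];P=P@M[:3,:3].T+M[:3,3]
    W=Ro.from_quat(s['orientation']).apply(P.reshape(-1,3)).reshape(P.shape)+s['tool_pos']
    W[z==0]=np.nan
    return f,W
def measure(f,W,c=(590.5,-165.)):
    x,y=W[...,0]-c[0],W[...,1]-c[1];r=np.hypot(x,y);A=np.degrees(np.arctan2(y,x))%360;Z=W[...,2]
    hsv=cv2.cvtColor(f['img'],cv2.COLOR_RGB2HSV)
    near=(r>53)&(r<80)&(A>175)&(A<230)
    key=near&(hsv[...,1]>110)&(Z>143)&(Z<157)
    if key.any():
        print('key n',key.sum(),'ang',np.percentile(A[key],[3,50,97]).round(1),'r',np.percentile(r[key],[3,97]).round(1),'z',np.nanmedian(Z[key]).round(1))
        d=np.stack([W[key][:,0],W[key][:,1]],-1);print(' key centre',cv2.minAreaRect(d.astype(np.float32)))
    ring=(r>55)&(r<63); top=ring&(Z>158)
    h,_=np.histogram(A[top],np.arange(185,220,.5));print('top hist',dict(zip(np.arange(185,220,.5),h.tolist())))
    t=(Z>158)&(Z<188)&(r<75); cn,_=cv2.findContours(t.astype(np.uint8),cv2.RETR_EXTERNAL,cv2.CHAIN_APPROX_NONE)
    q=max(cn,key=cv2.contourArea)[:,0];p=W[q[:,1],q[:,0],:2].astype(np.float32)
    print('top z',np.nanmedian(Z[t]),'outer circle',cv2.minEnclosingCircle(p))
E
python3 - <<'E'
from h import *
f,W=cloud();s=observe();print(s['t'],s['tool_pos'])
measure(f,W)
im=f['img'];cv2.imwrite("pics/w6.png",im[:,:,::-1])
ang(("wrist",))
E
```

```text
14.275 [ 566.86466136 -254.04420477  335.91219796]
key n 179 ang [200.2 203.5 206.9] r [55.4 71.5] z 151.4
 key centre ((532.4795532226562, -190.62594604492188), (16.219463348388672, 7.756253719329834), 23.884761810302734)
top hist {np.float64(185.0): 7, np.float64(185.5): 7, np.float64(186.0): 8, np.float64(186.5): 7, np.float64(187.0): 6, np.float64(187.5): 8, np.float64(188.0): 6, np.float64(188.5): 8, np.float64(189.0): 7, np.float64(189.5): 7, np.float64(190.0): 6, np.float64(190.5): 7, np.float64(191.0): 6, np.float64(191.5): 8, np.float64(192.0): 7, np.float64(192.5): 7, np.float64(193.0): 7, np.float64(193.5): 9, np.float64(194.0): 4, np.float64(194.5): 0, np.float64(195.0): 0, np.float64(195.5): 0, np.float64(196.0): 0, np.float64(196.5): 0, np.float64(197.0): 0, np.float64(197.5): 0, np.float64(198.0): 0, np.float64(198.5): 0, np.float64(199.0): 0, np.float64(199.5): 0, np.float64(200.0): 0, np.float64(200.5): 0, np.float64(201.0): 0, np.float64(201.5): 0, np.float64(202.0): 0, np.float64(202.5): 0, np.float64(203.0): 0, np.float64(203.5): 0, np.float64(204.0): 0, np.float6
[... 155 characters left out ...]
(208.0): 8, np.float64(208.5): 6, np.float64(209.0): 8, np.float64(209.5): 6, np.float64(210.0): 7, np.float64(210.5): 7, np.float64(211.0): 7, np.float64(211.5): 9, np.float64(212.0): 4, np.float64(212.5): 7, np.float64(213.0): 7, np.float64(213.5): 7, np.float64(214.0): 6, np.float64(214.5): 7, np.float64(215.0): 8, np.float64(215.5): 8, np.float64(216.0): 6, np.float64(216.5): 7, np.float64(217.0): 6, np.float64(217.5): 7, np.float64(218.0): 8, np.float64(218.5): 6, np.float64(219.0): 7}
top z 178.19234564238957 outer circle ((592.0191650390625, -163.52345275878906), 66.55319213867188)
wrist key 0.75 [ 532.  -188.2  152.4]
wrist lug 0.78 [ 636.6 -148.1  198.9]
  key ang 201.63234600677973
```

View pics/w6.png

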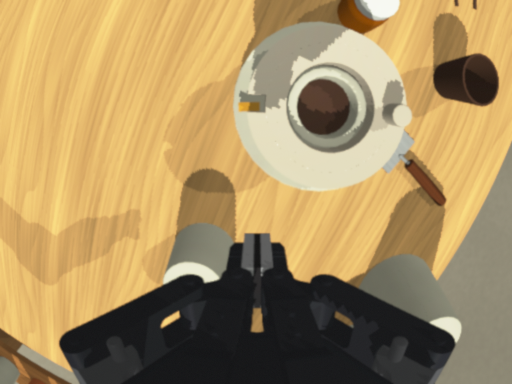

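From above, the notch (gap 194.3–206.8°) is centred at 200.5° and the key at about 203.6°, so roughly 3° remain. I'll retrace to contact and push that last 3°.

Emit:
{"op": "servo_tool", "data": {"rows": "0 0.036 0 0;0 0.037 0 0;0 0.037 0 0;0.02 0 0 0;0.02 0 0.02 0;0 0 0.03 0;0 0 0.03 0;0 0 0 0;0.006 0 0 0;0.006 0 0 0;0.0014 0.0005 0 -0.028;0.0015 0.0005 0 -0.027"}}

```text
t: 15.98
tool_pos: [646.0, -160.7, 257.0]
orientation: [0.524, 0.852, 0.0, 0.001]
contact_force: [0.6, -1.7, 1.7]
width: 0.3
grasp_force: 0.9
```

Emit:
{"op": "servo_tool", "data": {"rows": "0 0 0 0;0 0 0 0;-0.006 0 0 0;-0.006 0 0 0;0 0 -0.03 0;0 0 -0.03 0;-0.02 0 -0.02 0;-0.02 -0.036 0 0;0 -0.037 0 0;0 -0.037 0 0;0 0 0 0;0 0 0 0"}}

```text
t: 17.48
tool_pos: [571.3, -255.7, 335.8]
orientation: [0.524, 0.852, 0.0, -0.0]
contact_force: [-0.2, 0.7, -0.5]
width: -0.4
grasp_force: 0.0
```

Run:
```python
from h import *
f,W=cloud();s=observe();print(s['t'],s['tool_pos'],s['orientation'],s['qpos'].round(2) if hasattr(s['qpos'],'round') else s['qpos'])
measure(f,W)
```

```text
17.525 [ 571.69284937 -255.27361976  335.64451523] [ 5.23599326e-01  8.51964561e-01  3.55437525e-04 -7.69901461e-05] [ 0.01  0.38  0.47  1.64 -0.19  1.16  0.99]
key n 183 ang [200.6 203.8 206.6] r [55.  71.7] z 151.3
 key centre ((532.5161743164062, -190.46791076660156), (17.411054611206055, 7.444027900695801), 22.97046661376953)
top hist {np.float64(185.0): 7, np.float64(185.5): 7, np.float64(186.0): 7, np.float64(186.5): 8, np.float64(187.0): 7, np.float64(187.5): 7, np.float64(188.0): 7, np.float64(188.5): 6, np.float64(189.0): 7, np.float64(189.5): 8, np.float64(190.0): 7, np.float64(190.5): 6, np.float64(191.0): 7, np.float64(191.5): 8, np.float64(192.0): 7, np.float64(192.5): 7, np.float64(193.0): 7, np.float64(193.5): 7, np.float64(194.0): 8, np.float64(194.5): 7, np.float64(195.0): 6, np.float64(195.5): 8, np.float64(196.0): 10, np.float64(196.5): 8, np.float64(197.0): 2, np.float64(197.5): 0, np.float64(198.0): 0, np.float64(198.5): 0, np.float64(199.0): 0, np.float64(199.5): 0, np.float64(200.0): 0, np.float64(200.5): 0, np.float64(201.0): 0, np.float64(201.5): 0, np.float6
[... 156 characters left out ...]
205.5): 0, np.float64(206.0): 0, np.float64(206.5): 0, np.float64(207.0): 0, np.float64(207.5): 0, np.float64(208.0): 0, np.float64(208.5): 0, np.float64(209.0): 0, np.float64(209.5): 4, np.float64(210.0): 7, np.float64(210.5): 10, np.float64(211.0): 7, np.float64(211.5): 8, np.float64(212.0): 6, np.float64(212.5): 8, np.float64(213.0): 7, np.float64(213.5): 6, np.float64(214.0): 7, np.float64(214.5): 8, np.float64(215.0): 6, np.float64(215.5): 7, np.float64(216.0): 7, np.float64(216.5): 7, np.float64(217.0): 7, np.float64(217.5): 8, np.float64(218.0): 7, np.float64(218.5): 6, np.float64(219.0): 6}
top z 178.18527220711331 outer circle ((591.8427734375, -163.410888671875), 66.41328430175781)
```

The notch is now at 203.4° and the key at 203.6°, so they are aligned. Next I'll open the hand so the fingertips straddle the axis, square to the lug–notch line, and come down for an even press.

Emit:
{"op": "servo_tool", "data": {"rows": "0 0 0 0.163;0 0 0 0.163;0 0 0 0.163;0 0 0 0.163;0 0 0 0.163;0 0 0 0.163;0 0 0 0.163;0 0 0 0.163;0 0 0 0.163;0 0 0 0.163;0.027 -0.038 0 0;0.027 -0.038 0 0", "hand": 1}}

```text
t: 19.02
tool_pos: [591.3, -163.0, 335.5]
orientation: [0.979, 0.203, -0.0, 0.0]
contact_force: [0.3, -0.2, -0.0]
width: 85.9
grasp_force: 0.0
```

Emit:
{"op": "servo_tool", "data": {"rows": "0 0 0 0;0 0 0.025 0;0 0 0.025 0;0 0 0.025 0;0 0 0.012 0;0 0 0 0;0 0 0 0"}}

```text
t: 19.9
tool_pos: [590.7, -165.5, 249.8]
orientation: [0.979, 0.202, 0.001, 0.0]
contact_force: [-0.5, 0.6, 0.0]
width: 85.2
grasp_force: 0.0
```

Run:
```python
from h import *
s=observe();print({k:np.round(s[k],3).tolist() for k in('t','qpos','tool_pos','orientation','contact_force','width')})
f=grab_frame("wrist");cv2.imwrite("pics/w7.png",f['img'][:,:,::-1])
```

```text
{'t': 19.9, 'qpos': [-0.356, 0.513, 0.787, 1.78, -0.419, 1.022, -0.574], 'tool_pos': [590.659, -165.457, 249.826], 'orientation': [0.979, 0.202, 0.001, 0.0], 'contact_force': [-0.45, 0.639, 0.02], 'width': 85.207}
```

View pics/w7.png

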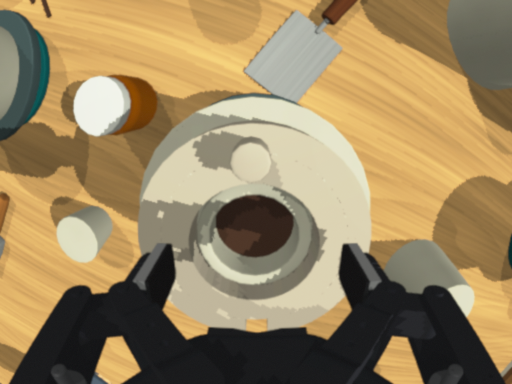

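The fingertips at (155,260) and (358,258) sit on either side of the ring, clear of the lug at (250,160). I'll press gently in small steps.

Emit:
{"op": "servo_tool", "data": {"rows": "0 0 0.005 0;0 0 0.004 0;0 0 0.001 0;0 0 0.001 0;0 0 0.001 0;0 0 0.001 0;0 0 0.001 0;0 0 0 0"}}

```text
t: 20.95
tool_pos: [590.1, -165.1, 235.6]
orientation: [0.979, 0.202, 0.0, -0.0]
contact_force: [-1.8, 0.8, 4.3]
width: 85.3
grasp_force: 2.5
```

Emit:
{"op": "servo_tool", "data": {"rows": "0 0 0.001 0;0 0 0.001 0;0 0 0.001 0;0 0 0.001 0;0 0 0 0"}}

```text
t: 21.58
tool_pos: [590.1, -165.1, 231.6]
orientation: [0.979, 0.202, 0.0, -0.0]
contact_force: [-1.5, 1.3, 5.6]
width: 85.4
grasp_force: 2.6
```

Emit:
{"op": "servo_tool", "data": {"rows": "0 0 0.001 0;0 0 0.001 0;0 0 0.001 0;0 0 0.001 0;0 0 0.001 0;0 0 0 0"}}

```text
t: 22.32
tool_pos: [590.1, -165.1, 226.6]
orientation: [0.979, 0.202, 0.0, -0.0]
contact_force: [-2.0, 0.7, 6.2]
width: 85.4
grasp_force: 2.6
```

Emit:
{"op": "servo_tool", "data": {"rows": "0 0 0.001 0;0 0 0.0005 0;0 0 0.0005 0;0 0 0 0"}}

```text
t: 22.82
tool_pos: [590.1, -165.1, 224.7]
orientation: [0.979, 0.203, 0.0, -0.0]
contact_force: [-2.5, 0.1, 4.6]
width: 85.3
grasp_force: 2.8
```

Emit:
{"op": "servo_tool", "data": {"rows": "0 0 0.0005 0;0 0 0.0005 0;0 0 0 0"}}

```text
t: 23.2
tool_pos: [590.1, -165.2, 224.5]
orientation: [0.979, 0.202, 0.0, -0.0]
contact_force: [-3.7, 2.9, 11.6]
width: 85.5
grasp_force: 5.3
```

Emit:
{"op": "servo_tool", "data": {"rows": "0 0 0.0005 0;0 0 0 0"}}

```text
t: 23.45
tool_pos: [590.1, -165.2, 224.4]
orientation: [0.979, 0.202, 0.001, -0.001]
contact_force: [-4.6, 3.3, 12.8]
width: 85.6
grasp_force: 6.7
```

Emit:
{"op": "servo_tool", "data": {"rows": "0 0 -0.002 0;0 0 -0.005 0;0 0 -0.02 0;0 0 -0.03 0;0 0 -0.03 0;0 0 -0.03 0;-0.03 0 0 0;-0.03 0 0 0;0 0 0 0;0 0 0 0"}}

```text
t: 24.7
tool_pos: [535.7, -188.5, 340.2]
orientation: [0.979, 0.203, 0.001, 0.0]
contact_force: [0.0, 0.1, 0.1]
width: 85.5
grasp_force: 0.0
```

Run:
```python
from h import *
f,W=cloud();s=observe();print(s['t'],s['tool_pos'],s['contact_force'])
r=np.hypot(W[...,0]-590.5,W[...,1]+165);Z=W[...,2]
for a,b in((27,33),(40,60)):
    m=(r>a)&(r<b)&(Z>130);print(a,b,np.nanpercentile(Z[m],[10,50,75]))
cv2.imwrite("pics/w8.png",f['img'][:,:,::-1])
```

```text
24.75 [ 535.93765241 -188.20236134  339.86108533] [0.57070647 0.23337061 0.44834758]
27 33 [164.86729195 166.1729872  166.66220976]
40 60 [165.8833262  349.0436015  359.60192615]
```

View pics/w8.png

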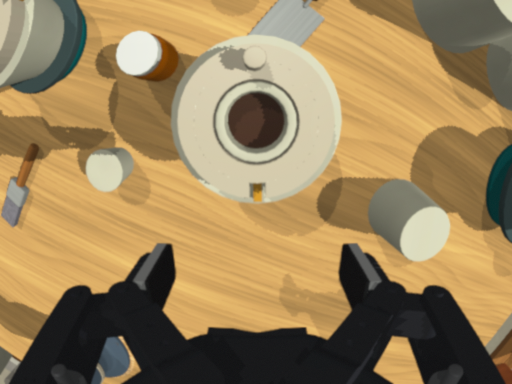

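The collar is flush with the lip (both read about 166 mm), with the key in the notch at (257,190). The hand is clear, so I'm handing in.

```bash
python3 -c "
from workcell import *
print(finish_job())"
```

```text
the job is handed in; nothing more can be done
None
```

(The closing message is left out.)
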